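# Switch the signal selector to the dummy load

## Task

On the black selector unit, push the orange arm round with one fingertip until it points straight at the silver finned dummy load, and leave it there; then press the green button fully down to confirm, and let it come back up. Do not press the button before the arm points at the load, never pinch the arm, and leave the multimeter, the loose adapter and the screwdriver where they are.

Things in the scene. Friction and masses are not known exactly. Their poses are not given: they have to be found in the camera images.
- case: Fixed black sheet-metal selector unit, 260 (x) x 320 (y) x 60 mm tall, flat top. Origin under its centre on the table; z up; its own -x side, about towards the robot, carries the four ports. The selector's hub stands on its top at local (60, 0) mm. The four ports stand on its top on a circle of radius 140 mm about the hub, at directions -1.05, -0.45, 0.45 and 1.05 rad (the values of joint pointer at which the arm points at them).
- pointer (a joint): Angle of the selector arm about the vertical axis of its hub, rad, positive anticlockwise seen from above; at 0 the arm points along the case's own -x. Stops at -1.45 and 1.45. It starts between the two middle ports. No detents or spring: stiff (friction 0.2 N m, about 2.7 N at 75 mm from the hub) and it stays where it is left.
- hub (a point): Point on the arm's axis of rotation, at the height of the arm's top face (56 mm above the case's top). The hub is a black knob 40 mm in diameter, its top 60 mm above the case's top.
- bar_tip (a point): Tip of the orange arm, 113 mm from the hub's axis, 47 mm above the case's top (mid height of the arm). The arm is a level bar 16 mm wide and 18 mm tall, its underside 38 mm and its top 56 mm above the case's top, straight from the hub to 105 mm out, then a narrow nose; a white line runs along its top. There is free space below and beside it.
- aim (a point): Point straight ahead of the arm, 140 mm from the hub's axis, fixed to the arm, 47 mm above the case's top: where the arm points on the circle of the ports. The arm consists of two halves, each 8 mm wide, side by side along its length, one for each flank (pointer_c0 and pointer_c2); pressing both flanks at once is a pinch.
- load: Dummy load fixed upright on one of the four ports: silver cylinder with five round fins, 40 mm in diameter, 50 mm tall above the case's top. Origin on its axis at the case's top, z up.
- cap_red: Port closed with a red round cap, 22 mm in diameter, 32 mm tall above the case's top (its foot 26 mm wide), fixed. Origin on its axis at the case's top.
- cap_blue: The same with a blue cap.
- cap_yellow: The same with a yellow cap.
- key (a joint): Travel of the green button, m: 0 up, 0.006 fully down; spring return, about 1.5 N at the start of its travel and 5 N fully down.
- key_top (a point): Centre of the top of the round green button (36 mm in diameter, pressed straight down), 62 mm above the table when up. It stands in a round black collar (52 mm) on a grey box 75 x 75 x 40 mm tall fixed to the table, to the left or right of the selector unit.
- meter: Loose bystander: red handheld multimeter lying flat, 150 (x) x 78 (y) x 32 mm tall (its dial to 43 mm), on the other side of the selector unit from the button. Origin under its centre.
- adapter: Loose bystander: small steel and brass coax adapter standing upright on the case's top near a corner away from the ports; 24 mm in diameter, 34 mm tall. Origin under its centre.
- screwdriver: Loose bystander: stubby screwdriver, 110 mm long, square purple handle 22 mm wide and 20 mm tall, lying on the case's top along its far edge (away from the ports), along its own x.
Things that resemble listed ones, but are neither listed nor needed, are in the scene too. Of the things like the part that bears key, leave any that is blue, turquoise or yellow; of the rest the larger one is meant.

How it is judged:
By the outcome, as a careful person would: the job done as asked, in the order asked, and still so for the second after the job is handed in, with the robot touching nothing.
It also fails if it takes over 54 s, if anything falls off the work surface, if the arm or the gripper's body presses on something with over 40 N, if the wrist force passes 120 N, or if a joint passes its speed limit or range.

## Robot

A 7-joint arm with a two-finger parallel gripper is mounted at the origin on the work surface. World frame = base frame: x ahead of the robot, y to its left, z up, the work surface at z = 0. Lengths are in m, angles in rad, forces in N, time in s.
With the tool pointing down it reaches from about 0.35 to 0.9 m from the base axis. Payload 8.1 kg.
Tool frame: the origin (TCP) lies midway between the tips of the shut fingers; the grasp point (between the pads) lies 19 mm behind it; z points along the fingers, y is the line along which they close (so a half turn about z gives the same grasp; the last joint's range is limited). The gripper opens to 92 mm and grips with 3 to 60 N. Pads are 19 mm wide; open, the fingers measure 130 mm over their backs; the gripper's body (75 mm by 190 mm) begins 47 mm behind the grasp point.
Start: joints at [-1.282, 0.434, 0.025, 1.573, -0.012, 1.134, -0.075], TCP at [0.239, 0.578, 0.227] pointing down, gripper open.
Joint ranges: [-2.62, 2.62], [-0.44, 2.09], [-1.27, 1.32], [0.08, 2.57], [-1.32, 4.46], [0.12, 2], [-2.74, 2.74]. Speed limits (rad/s): [2.22, 2.22, 3.01, 3.01, 3.14, 3.14, 3.14].

## Interface

Orientations are given as a rotation vector (axis times angle).
In Python, from cell import arm gives the robot as it stands.
- The arm moves only by the tool move_arm, never from a script. Its argument "motion" is a list of rows, each an object of numbers: "tx", "ty", "tz": the shift along the tool's x, y, z normalised to -1 to 1, where 1 is 1000 mm; "twist": the turn about the tool's z normalised to -1 to 1, where 1 is pi/2 rad. In form: [{"tx": .., "ty": .., "tz": .., "twist": ..}, ...]. A call has 1 to 12 rows; each row shifts and turns the commanded pose from where the row before left it, along the tool's axes as they then stand; what a row does not reach is not made up. A row lasts 1/10 s, in which the tool goes at most 50 mm and 8.59 degrees, less where a joint would pass 70% of its speed; a pose out of reach is approached as far as the arm can. A call with a number of a shift or a turn outside -1 to 1 is refused whole. A call with a gripper value outside its range is refused whole. "gripper" is the gripper's target within -1 to 1 (shut at 1, half-way at 0, fully open at -1), set as the call begins (left out, the last holds). The fingers move at their own pace and stop on an object; "squeeze" is the grip in N (left out, the last holds). Time passes only in rows, so rows that do not move let the fingers close. It gives the time, the measured TCP pose, the force, the opening and the grip force at its end, in the units of the state.
- arm.observe(): the state, without advancing time (a new reading comes with each control period).
- arm.get_image(name): name is "side" or "top"; returns the picture (420x560x3 uint8, red, green, blue); there is no depth.
- arm.calibration(name): a dict with "K" (3x3 intrinsics, pixels), "T" (4x4, takes a point from camera to world coordinates). Camera axes: x right, y down, z forward; pixel columns grow to the right and rows downward; lengths in m; the calibration is good to about 2 mm. A picture is of the moment at which its call begins. calibration takes no time and is no camera call.
- arm.sign_off(): hands the job in; it is judged then, once.
Trained networks look in the newest picture that a camera, given by its name, has taken for a name from the list of things; names that differ only in an ending like _2 or _b are one class to them, and where a whole thing is asked for, a point or a joint stands for the part that bears it (a point fixed in the world has none). Each returns a list of dicts, best first, with "conf" (0 to 1); they miss things now and then, are a little off and sometimes report something else, mostly with a low value. They report only what shows in the picture. A call takes as long as a camera call. They do not tell look-alikes from the thing itself.
- arm.look_for(camera, query): "point" ([column, row] as shares, 0 to 1, of the picture: columns of its width, rows of its height, amid what is visible of it).
- arm.regions_of(camera, query): "region" (420x560 bool, what is visible of it) and "point" ([column, row] as shares, 0 to 1, of the picture: columns of its width, rows of its height, amid what is visible of it).
- arm.place_of(camera, query): "point" ([column, row] as shares, 0 to 1, of the picture: columns of its width, rows of its height: a listed point, or the origin of a listed thing).
The state is a dict: "clock": time; "joints": joint angles; "dq": joint speeds; "joint_efforts": joint torques, N m; "position": TCP position; "ee_rot": TCP orientation; "force": force on the tool from outside, world axes, zero at the start; "ft_torque": the same for the moment, N m; "width": opening from 0.0 (shut) to 1.0 (fully open); "gripper_force": force on a finger pad.
Only numpy, scipy, OpenCV 4.12 (cv2) and the standard library are available. Lean on these libraries where they do the work, as an engineer would, in place of code of your own. Each camera call takes 0.05 s, during which the arm holds its last target. There are 200 camera calls.

## Working session

There is one attempt and no reset: what is moved stays moved. The work goes in short steps, Python scripts to look and compute and a tool call to move; the robot and the scene stay as the last step left them, time stands still between calls to the robot, and variables do not carry over. Pictures are saved under pics/ and viewed, at most 10 in all, crops included, and the job is handed in when it is done.

Besides the shell and the picture viewer there is one more tool, called after "Call:" as name([rows], argument=value, ...), one row to a line, values as JSON. move_arm: Moves the arm, as the interface text tells. Scaled input: -1 to 1 covers 1000 mm each way for a shift and pi/2 rad each way for a turn. Its arguments: {"type":"object","properties":{"motion":{"type":"array","items":{"type":"object","properties":{"tx":{"type":"number"},"ty":{"type":"number"},"tz":{"type":"number"},"twist":{"type":"number"}}}},"gripper":{"type":"number"},"squeeze":{"type":"number"}},"required":["motion"]}

```bash
mkdir -p pics; python3 - <<'E'
from cell import arm
import cv2
for n in ("top","side"):
    im=arm.get_image(n); cv2.imwrite(f"pics/{n}0.png",im[:,:,::-1])
    c=arm.calibration(n); print(n,c["K"].tolist() if hasattr(c["K"],'tolist') else c["K"]); print(c["T"])
    for q in ("hub","bar_tip","load","key_top","cap_red","cap_blue","cap_yellow","case","meter","adapter","screwdriver"):
        print(q,[([round(r["point"][0]*560),round(r["point"][1]*420)],round(r["conf"],2)) for r in arm.place_of(n,q)][:4])
print(arm.observe())
E
```

```text
top [[489.822419484885, 0.0, 286.4490400435984], [0.0, 489.822419484885, 203.14817908213834], [0.0, 0.0, 1.0]]
[[-0.01196846 -0.99505744  0.09857712  0.42338967]
 [-0.99992605  0.01169734 -0.00332788 -0.06969149]
 [ 0.00215834 -0.09860966 -0.99512385  1.32680276]
 [ 0.          0.          0.          1.        ]]
hub [([274, 163], 0.9), ([297, 214], 0.56)]
bar_tip [([283, 203], 0.65)]
load [([321, 194], 0.49)]
key_top [([437, 269], 0.74), ([376, 202], 0.68), ([383, 262], 0.47), ([382, 157], 0.43)]
cap_red [([296, 215], 0.58)]
cap_blue [([223, 193], 0.53)]
cap_yellow [([253, 218], 0.66), ([237, 159], 0.23)]
case [([274, 193], 0.75)]
meter [([145, 217], 0.96), ([274, 162], 0.54)]
adapter [([236, 155], 0.62)]
screwdriver [([311, 152], 0.76)]
side [[454.05615807990165, 0.0, 278.7891899186251], [0.0, 454.05615807990165, 211.66609699087067], [0.0, 0.0, 1.0]]
[[ 0.99474219 -0.08327349  0.05961125  0.49891   ]
 [-0.10098513 -0.70080875  0.70616506 -0.85594409]
 [-0.01702874 -0.70847203 -0.70553342  0.89110847]
 [ 0.          0.          0.          1.        ]]
hub [([309, 198], 0.67)]
bar_
[... 392 characters left out ...]
4], 0.78)]
{'clock': 1.2, 'joints': array([-1.28160411,  0.43449071,  0.02499769,  1.57316207, -0.0115597 ,
        1.13400217, -0.07507063]), 'dq': array([-0.00035548,  0.00027952,  0.00023607, -0.00031965,  0.00199529,
       -0.00050188, -0.00028367]), 'joint_efforts': array([ 4.59218554e-04, -6.67667842e+01,  9.83282626e-01, -3.14799893e+01,
       -6.10216171e-02,  3.20854678e-02, -3.18302504e-07]), 'position': array([0.2387009 , 0.57765919, 0.2267623 ]), 'ee_rot': array([6.11541519e-01, 3.08143878e+00, 1.20264032e-04]), 'force': array([-0.09406756,  0.29554175, -0.54176974]), 'ft_torque': array([-0.02608439,  0.01032827, -0.00811348]), 'gripper_force': 0.0, 'width': 1.0052338539822354}
```

```bash
python3 - <<'E'
import cv2,numpy as np
a=cv2.imread("pics/top0.png")[120:320,100:500]; b=cv2.imread("pics/side0.png")[120:420,150:420]
cv2.imwrite("pics/a.png",cv2.resize(a,None,fx=2,fy=2,interpolation=cv2.INTER_CUBIC));cv2.imwrite("pics/b.png",cv2.resize(b,None,fx=2,fy=2,interpolation=cv2.INTER_CUBIC))
E
```

```text
(no output)
```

View pics/a.png

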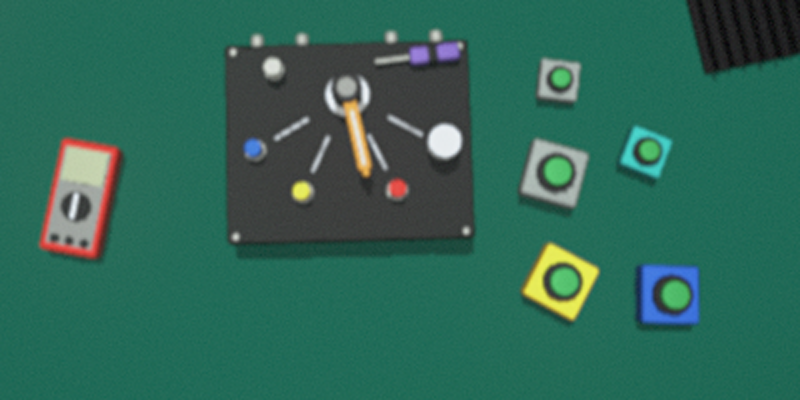

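View pics/b.png

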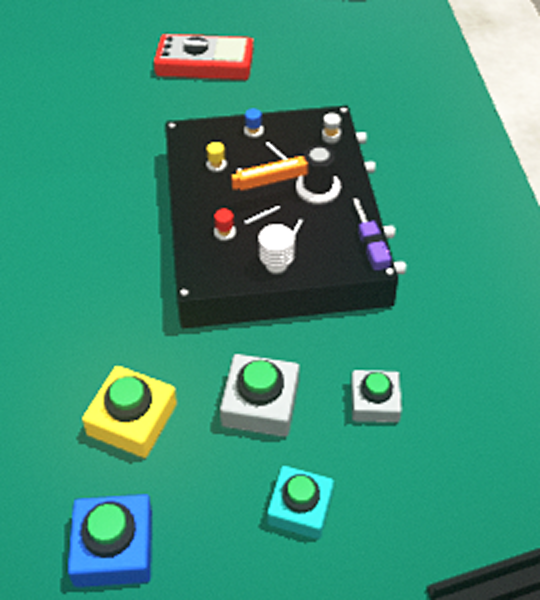

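The top view shows the orange arm between the yellow and red ports, and the load at the right end port, at +1.05. Of the plain grey buttons, the larger is at about (378, 206). Next I fit the case pose from both views.

```bash
cat > h.py <<'E'
from cell import arm
import numpy as np, cv2
from scipy.optimize import least_squares
def proj(n,P):
    c=arm.calibration(n);T=np.linalg.inv(np.array(c["T"]));p=T[:3,:3]@np.array(P)+T[:3,3];q=np.array(c["K"])@p
    return q[:2]/q[2]
def tri(obs,z,x0=(.5,-.1)):
    f=lambda v:np.concatenate([proj(n,[v[0],v[1],z])-o for n,o in obs])
    s=least_squares(f,x0);return s.x,s.fun
def loc(p,u):
    c,s=np.cos(p[2]),np.sin(p[2]);return np.array([p[0]+c*u[0]-s*u[1],p[1]+s*u[0]+c*u[1]])
def port(a,r=.14): return (.06-r*np.cos(a),-r*np.sin(a))
def fit():
    L=[(port(-1.05),.092,(226.5,194),(276.5,177.5)),(port(-.45),.092,(251,215),(257.5,194)),(port(.45),.092,(298.5,214),(261.5,227)),
       (port(1.05),.110,(322.5,190.5),(288.5,237)),((.06,0),.12,(273,163.5),(309.5,197.5))]
    f=lambda v:np.concatenate([np.r_[proj("top",[*loc(v,u),z])-t,proj("side",[*loc(v,u),z])-s] for u,z,t,s in L])
    return least_squares(f,[.5,-.1,0],loss="soft_l1")
E
python3 - <<'E'
from h import *
s=fit();print(s.x,np.round(s.fun,1));p=s.x
H=loc(p,(.06,0));print("hub",H)
print("load",loc(p,port(1.05)))
b=tri([("top",(378.5,206)),("side",(280.5,309))],.062);print("button",b)
t=tri([("top",(283.5,208)),("side",(267,210))],.107);print("tip",t)
d=t[0]-H;print("ang",np.arctan2(d[1],d[0])-p[2]-np.pi, np.hypot(*d))
from scipy.spatial.transform import Rotation as R
print(R.from_rotvec(arm.observe()["ee_rot"]).as_matrix())
E
```

```text
[ 0.58406037 -0.04287174  0.01674546] [-0.2 -0.6 -0.5 -0.9 -0.3 -0.1 -0.4 -0.4  0.4 -0.5 -0.2  0.5  0.  -0.7
 -0.8  1.8  0.2 -0.5 -0.4 -0.4]
hub [ 0.64405196 -0.04186706]
load [ 0.57643524 -0.16445572]
button (array([ 0.54117744, -0.31587738]), array([ 1.21782904, -1.0651022 , -0.94917298, -1.07460933]))
tip (array([ 0.53456048, -0.06482452]), array([-0.58222592, -0.96462014, -0.8770488 ,  0.9025423 ]))
ang -6.093251280712053 0.11187238075016807
[[-9.24212455e-01  3.81878689e-01  7.05467049e-05]
 [ 3.81878693e-01  9.24212454e-01  6.40563836e-05]
 [-4.07383755e-05  8.61419910e-05 -9.99999995e-01]]
```

Call:
move_arm([
  {"tx": -0.037,"ty": -0.03},
  {"tx": -0.037,"ty": -0.03},
  {"tx": -0.037,"ty": -0.03},
  {"tx": -0.037,"ty": -0.03},
  {"tx": -0.037,"ty": -0.03},
  {"tx": -0.037,"ty": -0.03},
  {"tx": -0.037,"ty": -0.03},
  {"tx": -0.037,"ty": -0.03},
  {"tx": -0.037,"ty": -0.03},
  {"tx": -0.037,"ty": -0.03},
  {"tx": -0.037,"ty": -0.03},
  {"tx": -0.037,"ty": -0.03},
], gripper=1)

```text
invalid input
```

Call:
move_arm([
  {"tx": -0.025,"ty": -0.02},
  {"tx": -0.025,"ty": -0.02},
  {"tx": -0.025,"ty": -0.02},
  {"twist": -0.076},
  {"twist": -0.076},
  {"twist": -0.076},
  {"twist": -0.076},
  {"twist": -0.077},
  {},
  {},
])

```text
invalid input
```

Call:
move_arm([
  {"tx": -0.037,"ty": -0.03,"tz": 0,"twist": 0},
  {"tx": -0.037,"ty": -0.03,"tz": 0,"twist": 0},
  {"tx": -0.037,"ty": -0.03,"tz": 0,"twist": 0},
  {"tx": -0.037,"ty": -0.03,"tz": 0,"twist": 0},
  {"tx": -0.037,"ty": -0.03,"tz": 0,"twist": 0},
  {"tx": -0.037,"ty": -0.03,"tz": 0,"twist": 0},
  {"tx": -0.037,"ty": -0.03,"tz": 0,"twist": 0},
  {"tx": -0.037,"ty": -0.03,"tz": 0,"twist": 0},
  {"tx": -0.037,"ty": -0.03,"tz": 0,"twist": 0},
  {"tx": -0.037,"ty": -0.03,"tz": 0,"twist": 0},
  {"tx": -0.037,"ty": -0.03,"tz": 0,"twist": 0},
  {"tx": -0.037,"ty": -0.03,"tz": 0,"twist": 0},
], gripper=1)

```text
clock: 2.4
position: [0.5123, 0.0736, 0.2271]
ee_rot: [0.611, 3.081, 0.001]
force: [0.7, 0.4, -0.2]
width: 0.021
gripper_force: 0.0
```

Call:
move_arm([
  {"tx": -0.025,"ty": -0.02,"tz": 0,"twist": 0},
  {"tx": -0.025,"ty": -0.02,"tz": 0,"twist": 0},
  {"tx": -0.025,"ty": -0.02,"tz": 0,"twist": 0},
  {"tx": 0,"ty": 0,"tz": 0,"twist": -0.076},
  {"tx": 0,"ty": 0,"tz": 0,"twist": -0.076},
  {"tx": 0,"ty": 0,"tz": 0,"twist": -0.076},
  {"tx": 0,"ty": 0,"tz": 0,"twist": -0.076},
  {"tx": 0,"ty": 0,"tz": 0,"twist": -0.077},
  {"tx": 0,"ty": 0,"tz": 0,"twist": 0},
  {"tx": 0,"ty": 0,"tz": 0,"twist": 0},
])

```text
clock: 3.4
position: [0.5579, -0.0088, 0.2268]
ee_rot: [-0.318, 3.125, 0.0]
force: [0.0, -0.2, -0.4]
width: 0.007
gripper_force: 0.0
```

Call:
move_arm([
  {"tx": 0,"ty": 0,"tz": 0.03,"twist": 0},
  {"tx": 0,"ty": 0,"tz": 0.03,"twist": 0},
  {"tx": 0,"ty": 0,"tz": 0.03,"twist": 0},
  {"tx": 0,"ty": 0,"tz": 0.02,"twist": 0},
  {"tx": 0,"ty": 0,"tz": 0.014,"twist": 0},
  {"tx": 0,"ty": 0,"tz": 0,"twist": 0},
  {"tx": 0,"ty": 0,"tz": 0,"twist": 0},
])

```text
clock: 4.1
position: [0.5581, -0.0087, 0.103]
ee_rot: [0.321, -3.125, 0.0]
force: [-0.5, -0.3, -0.1]
width: 0.002
gripper_force: 0.0
```

```bash
python3 - <<'E'
from h import *
p=fit().x;print(arm.observe()["position"],arm.observe()["force"])
im=arm.get_image("top");im2=arm.get_image("side")
a=cv2.resize(im[110:250,190:350],None,fx=2.5,fy=2.5);b=cv2.resize(im2[130:270,210:370],None,fx=2.5,fy=2.5)
cv2.imwrite("pics/c.png",np.hstack([a,b])[:,:,::-1])
E
```

```text
[ 0.55811154 -0.00872032  0.10302034] [-0.49612211 -0.31477968 -0.11107782]
```

View pics/c.png

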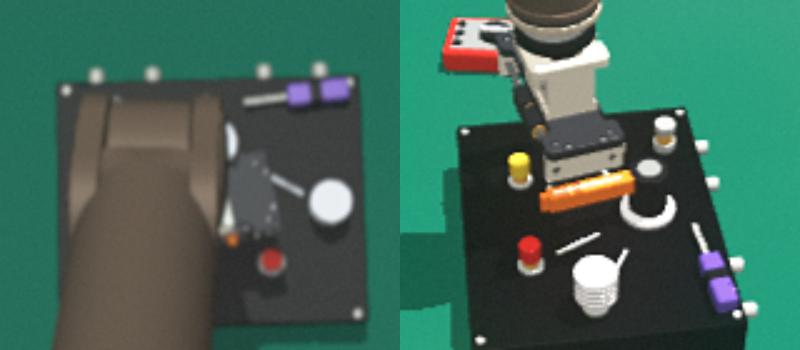

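The finger is behind the arm on its +y flank. The arm is clear of it and visible in the side view. I'll approach slowly to find contact.

Call:
move_arm([
  {"tx": 0,"ty": -0.008,"tz": 0,"twist": 0},
  {"tx": 0,"ty": -0.006,"tz": 0,"twist": 0},
  {"tx": 0,"ty": -0.006,"tz": 0,"twist": 0},
  {"tx": 0,"ty": -0.005,"tz": 0,"twist": 0},
  {"tx": 0,"ty": 0,"tz": 0,"twist": 0},
])

```text
clock: 4.7
position: [0.5631, -0.034, 0.1028]
ee_rot: [-0.322, 3.125, 0.0]
force: [0.1, 0.8, -0.0]
width: 0.006
gripper_force: 0.1
```

Call:
move_arm([
  {"tx": 0,"ty": -0.004,"tz": 0,"twist": 0},
  {"tx": 0,"ty": -0.004,"tz": 0,"twist": 0},
  {"tx": 0,"ty": 0,"tz": 0,"twist": 0},
])

```text
clock: 5.0
position: [0.5647, -0.0414, 0.1027]
ee_rot: [0.323, -3.125, 0.0]
force: [-2.5, 1.6, -0.2]
width: 0.002
gripper_force: 1.0
```

```bash
cat >> h.py <<'E'
def angle(show=None):
    """arm angle from the orange pixels' best fit in the side view"""
    p=fit().x;H=loc(p,(.06,0));im=arm.get_image("side")
    hsv=cv2.cvtColor(im,cv2.COLOR_RGB2HSV);m=cv2.inRange(hsv,(9,130,110),(22,255,255));m[:130]=0;m[275:]=0;m[:,:215]=0;m[:,360:]=0
    n,l,st,_=cv2.connectedComponentsWithStats(m);m=(l==1+np.argmax(st[1:,4]))
    def sil(a):
        w=a+p[2];r=np.array([-np.cos(w),-np.sin(w)]);t=np.array([-r[1],r[0]])
        P=[proj("side",[*(H+r*R+t*s),z]) for R,s in((.02,.008),(.02,-.008),(.105,.008),(.105,-.008),(.113,.002),(.113,-.002)) for z in(.098,.116)]
        k=np.zeros(m.shape,np.uint8);cv2.fillConvexPoly(k,cv2.convexHull(np.round(np.array(P)*16).astype(np.int32)),1,shift=4);return k>0
    A=np.arange(0,1.45,.01);S=[(sil(a)&m).sum()/(sil(a)|m).sum() for a in A]
    i=int(np.argmax(S));S=np.array(S);k=S>S[i]-.05
    if show: cv2.imwrite(show,cv2.resize(im[130:270,210:370],None,fx=3,fy=3)[:,:,::-1])
    o=arm.observe();d=o["position"][:2]-H;w=A[i]+p[2];r=np.array([-np.cos(w),-np.sin(w)]);t=np.array([-r[1],r[0]])
    q=arm.place_of("side","bar_tip")
    print("IoU angle",A[i],"spread",A[k][[0,-1]],"IoU",S[i],"| tool radial",d@r,"D",-d@t,"F",o["force"],o["position"])
    for x in q[:2]:
        T=tri([("side",np.array(x["point"])*[560,420])],.107)[0]-H
        print("tip net",(np.arctan2(-T[1],-T[0])-p[2]),np.hypot(*T),x["conf"])
E
python3 -c "
from h import *
angle()"
```

```text
Traceback (most recent call last):
  File "h.py", line 27, in angle
    A=np.arange(0,1.45,.01);S=[(sil(a)&m).sum()/(sil(a)|m).sum() for a in A]
                                ~~~^^^
  File "h.py", line 25, in sil
    P=[proj("side",[*(H+r*R+t*s),z]) for R,s in((.02,.008),(.02,-.008),(.105,.008),(.105,-.008),(.113,.002),(.113,-.002)) for z in(.098,.116)]
       ~~~~^^^^^^^^^^^^^^^^^^^^^^^^^
  File "h.py", line 5, in proj
    c=arm.calibration(n);T=np.linalg.inv(np.array(c["T"]));p=T[:3,:3]@np.array(P)+T[:3,3];q=np.array(c["K"])@p
ValueError: time passes only in moves, steps and waits
```

```bash
sed -i 's/^def proj/C={n:arm.calibration(n) for n in ("top","side")}\ndef proj/; s/c=arm.calibration(n);T=/c=C[n];T=/' h.py
python3 -c "
from h import *
angle()"
```

```text
IoU angle 0.33 spread [0.28 0.41] IoU 0.4010152284263959 | tool radial 0.07444666266082836 D 0.027601207952763916 F [-0.71023062  0.57964699  0.27910478] [ 0.56465613 -0.04120843  0.10266145]
tip net 0.3422314649943923 0.10413650512355486 0.63
```

Call:
move_arm([
  {"tx": 0,"ty": 0,"tz": 0,"twist": -0.04},
  {"tx": 0,"ty": 0,"tz": 0,"twist": -0.04},
  {"tx": 0.0015,"ty": -0.0045,"tz": 0,"twist": -0.038},
  {"tx": 0.0015,"ty": -0.0045,"tz": 0,"twist": -0.038},
  {"tx": 0.0015,"ty": -0.0045,"tz": 0,"twist": -0.038},
  {"tx": 0.0015,"ty": -0.0045,"tz": 0,"twist": -0.038},
  {"tx": 0.0015,"ty": -0.0045,"tz": 0,"twist": -0.038},
  {"tx": 0.0015,"ty": -0.0045,"tz": 0,"twist": -0.038},
  {"tx": 0,"ty": 0,"tz": 0,"twist": 0},
  {"tx": 0,"ty": 0,"tz": 0,"twist": 0},
])

```text
clock: 6.15
position: [0.5693, -0.0694, 0.1027]
ee_rot: [-1.06, 2.957, -0.001]
force: [0.3, 0.6, -0.3]
width: 0.004
gripper_force: 0.0
```

```bash
python3 -c "
from h import *
angle('pics/d.png')"
```

```text
IoU angle 0.67 spread [0.62 0.68] IoU 0.4305177111716621 | tool radial 0.07526981555493674 D 0.026203899304467013 F [-0.00940962  0.36730114  0.0093518 ] [ 0.5692309  -0.06932608  0.1027093 ]
tip net 0.641947081419627 0.10555654985965905 0.82
```

View pics/d.png

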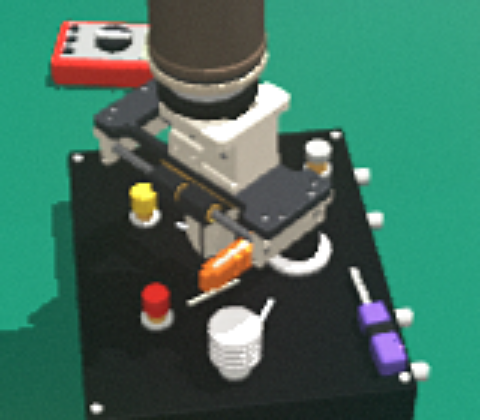

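Call:
move_arm([
  {"tx": 0.0015,"ty": -0.0045,"tz": 0,"twist": -0.038},
  {"tx": 0.0015,"ty": -0.0045,"tz": 0,"twist": -0.038},
  {"tx": 0.0015,"ty": -0.0045,"tz": 0,"twist": -0.038},
  {"tx": 0.0015,"ty": -0.0045,"tz": 0,"twist": -0.038},
  {"tx": 0.0015,"ty": -0.0045,"tz": 0,"twist": -0.038},
  {"tx": 0,"ty": 0,"tz": 0,"twist": 0},
  {"tx": 0,"ty": 0,"tz": 0,"twist": 0},
])

```text
clock: 6.95
position: [0.5802, -0.0899, 0.1027]
ee_rot: [1.487, -2.767, 0.0]
force: [-0.8, -0.0, 0.2]
width: 0.007
gripper_force: 0.1
```

```bash
python3 -c "
from h import *
angle()"
```

```text
IoU angle 0.93 spread [0.92 0.97] IoU 0.5062111801242236 | tool radial 0.07630167254874007 D 0.023715172765786222 F [-0.20228906 -0.03487873 -1.21587841] [ 0.58022152 -0.08992982  0.10272654]
tip net 0.9919087404220716 0.09838486969676795 0.8
tip net 1.2018452318656332 0.0027990299434425 0.19
```

Call:
move_arm([
  {"tx": 0.001,"ty": -0.003,"tz": 0,"twist": -0.025},
  {"tx": 0.001,"ty": -0.003,"tz": 0,"twist": -0.025},
  {"tx": 0,"ty": 0,"tz": 0,"twist": 0},
  {"tx": 0,"ty": 0,"tz": 0,"twist": 0},
  {"tx": 0,"ty": 0.02,"tz": 0,"twist": 0},
  {"tx": 0,"ty": 0.03,"tz": 0,"twist": 0},
  {"tx": 0,"ty": 0,"tz": -0.04,"twist": 0},
  {"tx": 0,"ty": 0,"tz": -0.04,"twist": 0},
  {"tx": 0,"ty": 0.04,"tz": 0,"twist": 0},
  {"tx": 0,"ty": 0.04,"tz": 0,"twist": 0},
  {"tx": 0,"ty": 0.04,"tz": 0,"twist": 0},
  {"tx": 0,"ty": 0.04,"tz": 0,"twist": 0},
])

```text
clock: 8.25
position: [0.3992, 0.0071, 0.1829]
ee_rot: [-1.595, 2.705, -0.001]
force: [-0.0, -0.2, 0.5]
width: 0.003
gripper_force: 0.0
```

```bash
python3 -c "
from h import *
angle()
im=arm.get_image('top');im2=arm.get_image('side')
a=cv2.resize(im[130:250,210:340],None,fx=3,fy=3,interpolation=cv2.INTER_CUBIC);b=cv2.resize(im2[150:270,230:360],None,fx=3,fy=3,interpolation=cv2.INTER_CUBIC)
cv2.imwrite('pics/e.png',np.hstack([a,b])[:,:,::-1])"
```

```text
IoU angle 1.01 spread [0.99 1.03] IoU 0.4608150470219436 | tool radial 0.08591820554607829 D 0.2414068746481137 F [-8.56334157  3.36489954 -1.6608034 ] [0.39302787 0.0095734  0.18216657]
tip net 0.9965148033411854 0.10342911353108618 0.58
```

View pics/e.png

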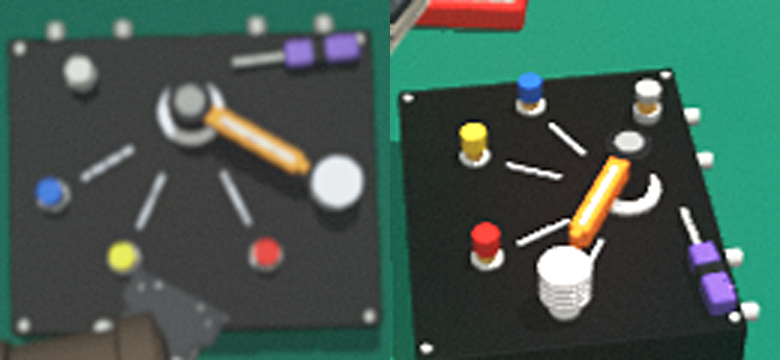

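```bash
cat > m.py <<'E'
from h import *
p=fit().x;H=loc(p,(.06,0))
def ang(v): return np.arctan2(-v[1],-v[0])-p[2]
im=arm.get_image("top");hsv=cv2.cvtColor(im,cv2.COLOR_RGB2HSV).astype(int)
ys,xs=np.mgrid[:420,:560]
box=(xs>278)&(xs<318)&(ys>160)&(ys<192)
m=box&(hsv[...,0]>5)&(hsv[...,0]<25)&(hsv[...,1]>60)&(hsv[...,2]>90)
W=np.array([tri([("top",(x,y))],.114)[0] for x,y in zip(xs[m],ys[m])])
c=W.mean(0);u=np.linalg.svd(W-c)[2][0];u*=np.sign(u@(c-H))
print(m.sum(),"centroid ang",ang(c-H),np.hypot(*(c-H)),"axis ang",ang(u))
v=hsv[...,2];l=(xs>308)&(xs<340)&(ys>175)&(ys<205)&(v>170)&(hsv[...,1]<50)
px=(xs[l].mean(),ys[l].mean());L=tri([("top",px)],.11)[0];print("load",px,L,ang(L-H),np.hypot(*(L-H)),"aim offset along axis line:",np.cross(u,L-c))
o=arm.observe();print(o["position"],o["force"])
E
python3 m.py 2>/dev/null
```

```text
279 centroid ang 1.0123412270301713 0.06520714362620077 axis ang 1.0257399068852653
load (np.float64(321.9633027522936), np.float64(189.9908256880734)) [ 0.57597835 -0.16305737] 1.0422629453216719 0.13900038626298236 aim offset along axis line: 0.003170267722424562
[0.40125159 0.00642808 0.18320286] [-0.02930062 -1.1478344  -0.65332457]
```

The arm points about 0.03 rad short of the load, so I'll nudge it about 2.2 mm further.

Call:
move_arm([
  {"tx": 0,"ty": -0.04,"tz": 0,"twist": 0},
  {"tx": 0,"ty": -0.04,"tz": 0,"twist": 0},
  {"tx": 0,"ty": -0.04,"tz": 0,"twist": 0},
  {"tx": 0,"ty": -0.04,"tz": 0,"twist": 0},
  {"tx": 0,"ty": 0,"tz": 0.04,"twist": 0},
  {"tx": 0,"ty": 0,"tz": 0.04,"twist": 0},
  {"tx": 0,"ty": -0.025,"tz": 0,"twist": 0},
  {"tx": 0,"ty": -0.016,"tz": 0,"twist": 0},
  {"tx": 0,"ty": -0.006,"tz": 0,"twist": 0},
  {"tx": 0,"ty": -0.003,"tz": 0,"twist": 0},
  {"tx": 0,"ty": -0.0022,"tz": 0,"twist": 0},
  {"tx": 0,"ty": 0,"tz": 0,"twist": 0},
])

```text
clock: 9.7
position: [0.5856, -0.0957, 0.1026]
ee_rot: [1.598, -2.704, -0.001]
force: [-1.3, -0.2, 0.6]
width: 0.005
gripper_force: 0.7
```

Call:
move_arm([
  {"tx": 0,"ty": 0,"tz": 0,"twist": 0},
  {"tx": 0,"ty": 0,"tz": 0,"twist": 0},
  {"tx": 0,"ty": 0.02,"tz": 0,"twist": 0},
  {"tx": 0,"ty": 0.03,"tz": 0,"twist": 0},
  {"tx": 0,"ty": 0,"tz": -0.04,"twist": 0},
  {"tx": 0,"ty": 0,"tz": -0.04,"twist": 0},
  {"tx": 0,"ty": 0.04,"tz": 0,"twist": 0},
  {"tx": 0,"ty": 0.04,"tz": 0,"twist": 0},
  {"tx": 0,"ty": 0.04,"tz": 0,"twist": 0},
  {"tx": 0,"ty": 0.04,"tz": 0,"twist": 0},
  {"tx": 0,"ty": 0,"tz": 0,"twist": 0},
  {"tx": 0,"ty": 0,"tz": 0,"twist": 0},
])

```text
clock: 10.9
position: [0.4028, 0.0059, 0.1836]
ee_rot: [-1.599, 2.701, -0.002]
force: [0.5, 1.0, -0.3]
width: 0.005
gripper_force: 0.0
```

```bash
python3 m.py 2>/dev/null; python3 -c "
from h import *
angle()
im=arm.get_image('top')
cv2.imwrite('pics/f.png',cv2.resize(im[130:250,210:400],None,fx=4,fy=4,interpolation=cv2.INTER_CUBIC)[:,:,::-1])"
```

```text
277 centroid ang 1.0397738580527722 0.065178144871088 axis ang 1.054799887403458
load (np.float64(321.91818181818184), np.float64(189.93636363636364)) [ 0.57611702 -0.16294703] 1.0427445833878852 0.13883628500268333 aim offset along axis line: -0.0006943412197890561
[0.40352613 0.005531   0.18349976] [-0.30926437 -0.17155841  0.58045461]
IoU angle 1.04 spread [1.02 1.05] IoU 0.4504792332268371 | tool radial 0.07708630823761237 D 0.232472177765192 F [-0.65378394 -0.06161031  0.13890351] [0.40372053 0.00531785 0.18330758]
```

View pics/f.png

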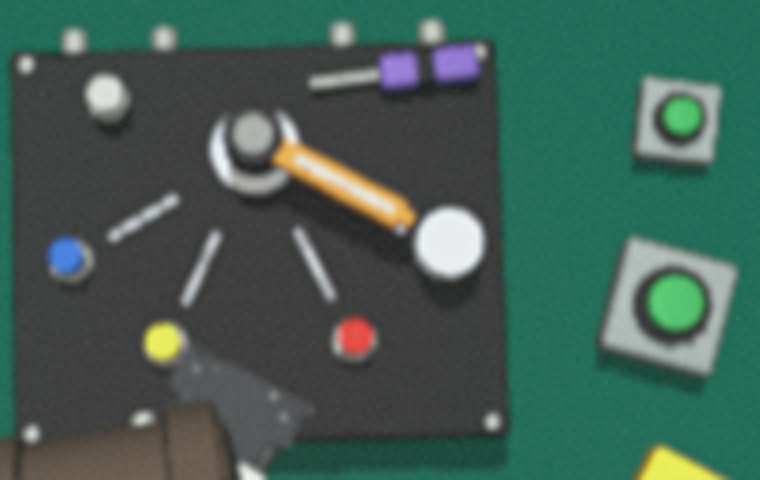

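The arm now points at the load within about 0.01 rad. Next I move over the large grey button.

Call:
move_arm([
  {"tx": 0.024,"ty": -0.031,"tz": 0,"twist": 0},
  {"tx": 0.024,"ty": -0.031,"tz": 0,"twist": 0},
  {"tx": 0.024,"ty": -0.031,"tz": 0,"twist": 0},
  {"tx": 0.024,"ty": -0.031,"tz": 0,"twist": 0},
  {"tx": 0.024,"ty": -0.031,"tz": 0,"twist": 0},
  {"tx": 0.024,"ty": -0.031,"tz": 0,"twist": 0},
  {"tx": 0.024,"ty": -0.031,"tz": 0,"twist": 0},
  {"tx": 0.024,"ty": -0.031,"tz": 0,"twist": 0},
  {"tx": 0.023,"ty": -0.027,"tz": 0,"twist": 0},
  {"tx": 0,"ty": 0,"tz": 0,"twist": 0},
  {"tx": 0,"ty": 0,"tz": 0,"twist": 0},
])

```text
clock: 12.2
position: [0.5325, -0.3001, 0.1811]
ee_rot: [1.594, -2.704, -0.003]
force: [-0.1, 1.0, -0.2]
width: 0.002
gripper_force: 0.0
```

Call:
move_arm([
  {"tx": 0,"ty": 0,"tz": 0.04,"twist": 0},
  {"tx": 0,"ty": 0,"tz": 0.04,"twist": 0},
  {"tx": 0,"ty": 0,"tz": 0.03,"twist": 0},
  {"tx": 0,"ty": 0,"tz": 0,"twist": 0},
  {"tx": 0,"ty": 0,"tz": 0,"twist": 0},
])

```text
clock: 12.7
position: [0.5328, -0.2978, 0.073]
ee_rot: [1.6, -2.7, -0.0]
force: [1.0, 0.2, -0.0]
width: 0.01
gripper_force: 0.0
```

Call:
move_arm([
  {"tx": 0.006,"ty": -0.008,"tz": 0,"twist": 0},
  {"tx": 0.006,"ty": -0.008,"tz": 0,"twist": 0},
  {"tx": 0,"ty": 0,"tz": 0,"twist": 0},
  {"tx": 0,"ty": 0,"tz": 0,"twist": 0},
])

```text
clock: 13.1
position: [0.5411, -0.3179, 0.073]
ee_rot: [1.597, -2.703, 0.002]
force: [-1.1, 1.0, -0.1]
width: 0.006
gripper_force: 0.0
```

```bash
python3 -c "
from h import *
print(arm.observe()['position'])
im=arm.get_image('top');im2=arm.get_image('side')
a=cv2.resize(im[150:260,320:430],None,fx=3.5,fy=3.5);b=cv2.resize(im2[240:350,230:340],None,fx=3.5,fy=3.5)
cv2.imwrite('pics/g.png',np.hstack([a,b])[:,:,::-1])"
```

```text
[ 0.54108593 -0.31792688  0.07298253]
```

View pics/g.png

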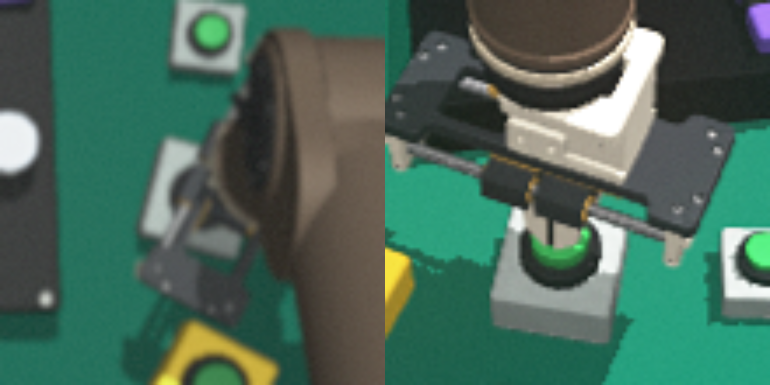

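The fingers are centred over the large grey box's green button, so I press.

Call:
move_arm([
  {"tx": 0,"ty": 0,"tz": 0.006,"twist": 0},
  {"tx": 0,"ty": 0,"tz": 0.004,"twist": 0},
  {"tx": 0,"ty": 0,"tz": 0.003,"twist": 0},
  {"tx": 0,"ty": 0,"tz": 0.002,"twist": 0},
  {"tx": 0,"ty": 0,"tz": 0.001,"twist": 0},
  {"tx": 0,"ty": 0,"tz": 0,"twist": 0},
  {"tx": 0,"ty": 0,"tz": 0,"twist": 0},
])

```text
clock: 13.9
position: [0.5405, -0.317, 0.0565]
ee_rot: [1.598, -2.701, 0.0]
force: [-2.7, 2.1, 5.0]
width: 0.004
gripper_force: 2.3
```

Call:
move_arm([
  {"tx": 0,"ty": 0,"tz": 0.001,"twist": 0},
  {"tx": 0,"ty": 0,"tz": 0.001,"twist": 0},
  {"tx": 0,"ty": 0,"tz": 0,"twist": 0},
  {"tx": 0,"ty": 0,"tz": 0,"twist": 0},
])

```text
clock: 14.3
position: [0.5407, -0.317, 0.0561]
ee_rot: [1.598, -2.701, 0.002]
force: [-7.9, 3.3, 20.7]
width: 0.002
gripper_force: 10.2
```

The force jumped to 20 N at z = 56 mm, so the button is at its bottom stop. Now I release and retreat upward.

Call:
move_arm([
  {"tx": 0,"ty": 0,"tz": -0.005,"twist": 0},
  {"tx": 0,"ty": 0,"tz": -0.01,"twist": 0},
  {"tx": 0,"ty": 0,"tz": -0.03,"twist": 0},
  {"tx": 0,"ty": 0,"tz": -0.04,"twist": 0},
  {"tx": 0,"ty": 0,"tz": -0.04,"twist": 0},
  {"tx": 0,"ty": 0,"tz": -0.03,"twist": 0},
  {"tx": 0,"ty": 0,"tz": 0,"twist": 0},
  {"tx": 0,"ty": 0,"tz": 0,"twist": 0},
  {"tx": 0,"ty": 0,"tz": 0,"twist": 0},
])

```text
clock: 15.2
position: [0.5403, -0.317, 0.2082]
ee_rot: [1.597, -2.7, -0.001]
force: [0.0, 0.5, -0.1]
width: 0.004
gripper_force: 0.0
```

```bash
python3 m.py 2>/dev/null; python3 -c "
from h import *
im=arm.get_image('side')
cv2.imwrite('pics/i.png',cv2.resize(im[120:380,180:400],None,fx=2.2,fy=2.2)[:,:,::-1])"
```

```text
280 centroid ang 1.040043912617779 0.06525784359314424 axis ang 1.053261309709126
load (np.float64(321.9103139013453), np.float64(189.99551569506727)) [ 0.57596807 -0.16292448] 1.0417298523983414 0.13888957542383595 aim offset along axis line: -0.0007390499967190219
[ 0.54029003 -0.31689021  0.20803241] [-0.49650516  0.39525508 -0.69916044]
```

View pics/i.png

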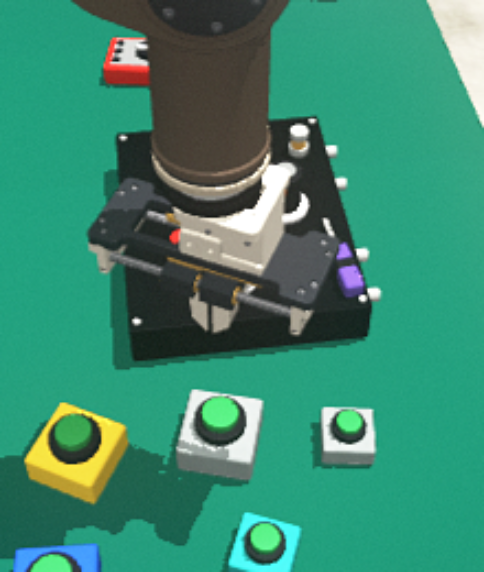

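The button is back up, the arm still points at the load, and the robot is clear of everything.

```bash
python3 -c "
from cell import arm
print(arm.sign_off())"
```

```text
the job is handed in; nothing more can be done
None
```

The orange arm points at the dummy load to within about 0.01 rad by the camera fit; the green button was then pressed to its stop and came back up, no bystander was touched, and the job was handed in at about 15 s.

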